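Try the folding lid stay of a tool box

ROBOT

A 7-joint arm with a two-finger parallel gripper is mounted at the origin on the work surface. World frame = base frame: x ahead of the robot, y to its left, z up, the work surface at z = 0. Lengths are in m, angles in rad, forces in N, time in s.
With the tool pointing down it reaches from about 0.425 to 1.025 m from the base axis. Payload 9.4 kg.
Tool frame: the origin (TCP) lies at the very end of the fingers, on their centre line; the grasp point (between the pads) lies 19 mm behind it; z points along the fingers, y is the line along which they close (so a half turn about z gives the same grasp; the last joint's range is limited). The gripper opens to 85 mm and grips with 20 to 120 N. Pads are 22 mm wide; open, the fingers measure 114 mm over their backs; the gripper's body (76 mm by 85 mm) begins 54 mm behind the grasp point. The pads swing forward as they close: fully open they stand 13 mm farther back than shut.
Start: joints at [-0.077, 0.599, -0.003, 1.599, 0.002, 0.943, -0.08], TCP at [0.725, -0, 0.231] pointing down, gripper open.
Joint ranges: [-2.57, 2.57], [-0.35, 1.97], [-1.29, 1.29], [0.11, 2.56], [-1.05, 4.19], [0.11, 1.86], [-2.63, 2.63]. Speed limits (rad/s): [2.22, 2.22, 3.01, 3.01, 3.14, 3.14, 3.14].

INTERFACE

Orientations are given as a 3x3 rotation matrix whose columns are the frame's x, y, z axes.
In Python, from bench import observe, capture, camera_info, job_done, search_frame, outline_of gives the robot as it stands. The module is installed in compiled form; this text tells all that it offers.
- The arm moves only by the shell command python3 -m jog 'ROWS' [OPENING]. ROWS is JSON, one flat list of numbers, 6 for each row, row after row: the shift along the tool's x, y, z in mm, then the turn, a rotation vector about the tool's x, y, z in rad. In form: [tx, ty, tz, ax, ay, az, tx, ty, tz, ax, ay, az, ...]. A call has 1 to 12 rows; each row is the pose to reach, as a shift and turn from the pose commanded when the call began, along the tool's axes at that moment; what a row does not reach only later rows make up. A row lasts 1/8 s, in which the tool goes at most 62.5 mm and 10.7 degrees, less where a joint would pass 70% of its speed; a pose out of reach is approached as far as the arm can. A call with a gripper value outside its range is refused whole. OPENING is the finger opening in mm, from 0 to 85.4, set as the call begins (- or left out, the last holds). The fingers move at their own pace and stop on an object; the grip force is fixed at half the most. Time passes only in rows, so rows that repeat a pose let the fingers close. It gives the time, the measured TCP pose, the force, the opening and the grip force at its end, in the units of the state.
- observe(): the state, without advancing time (a new reading comes with each control period).
- capture(name): name is "scene" or "side" or "wrist"; returns (picture, depth): 384x512x3 uint8, red, green, blue; 384x512 float32, m along the optical axis (not along the pixel's ray), 0 where there is no reading.
- camera_info(name): a dict with "vertical_fov" (degrees; the focal length in pixels is half the picture's height over the tangent of half this angle, whatever the lens; pixels are square), "cx", "cy" (the principal point, pixels), "origin" and "attitude" of the camera in the world. Camera axes: x right, y down, z forward; pixel columns grow to the right and rows downward; lengths in m; the calibration is good to about 2 mm. A picture is of the moment at which its call begins: read the wrist's pose just before it. camera_info takes no time and is no camera call; for the wrist camera it gives the pose at the moment of the call.
- job_done(): hands the job in; it is judged then, once.
Trained networks look in the newest picture that a camera, given by its name, has taken for a name from the list of things; names that differ only in an ending like _2 or _b are one class to them, and where a whole thing is asked for, a point or a joint stands for the part that bears it (a point fixed in the world has none). Each returns a list of dicts, best first, with "p" (0 to 1); they miss things now and then, are a little off and sometimes report something else, mostly with a low value. They report only what shows in the picture. A call takes as long as a camera call.
- search_frame(camera, query): "box" ([left, top, right, bottom] in pixels, round what is visible of it).
- outline_of(camera, query): "region" (384x512 bool, what is visible of it) and "box" ([left, top, right, bottom] in pixels, round what is visible of it).
The state is a dict: "t": time; "q": joint angles; "joint_velocities": joint speeds; "joint_efforts": joint torques, N m; "tcp_pos": TCP position; "tool_rot": TCP orientation; "force": force on the tool from outside, world axes, zero at the start; "wrist_torque": the same for the moment, N m; "finger_gap": finger opening in m; "grasp_force": force on a finger pad.
Only numpy, scipy, OpenCV 4.12 (cv2) and the standard library are available. Lean on these libraries where they do the work, as an engineer would, in place of code of your own. Each camera call takes 0.05 s, during which the arm holds its last target. There are 200 camera calls.

TASK

A folding stay has just been fitted inside the steel tool box on the bench: try it out. Raise the lid by its bow handle until the stay locks, let go and stand clear for a second so that the lid stands open on its stay alone, then pull the stay's joint out of its lock and lower the lid until it is fully shut, without slamming it. Leave the other things on the bench where they are.

Things in the scene. Friction and masses are not known exactly. Their poses are not given: they have to be found in the camera images.
- toolbox: Grey steel tool box fast to the bench, 200 mm deep (its x), 300 mm wide (its y), 110 mm high. Origin: centre of its underside; x points from the front (handle side; it faces roughly the robot's left, +y) to the hinge at the back, y to the left seen from the front, z up. Carries the lid and the folding stay.
- lid (a joint): Angle of the lid, rad: 0 shut, growing as the front edge rises; 1.08 is the highest the stay allows. Flat steel lid 200 x 300 x 4 mm, about 0.55 kg, hinged on the back top edge of the box. Its hinge is stiff (0.8 N m): the lid stays where it is left; some 6 N at the handle raise it, 1 to 4 N lower it. The locked stay stops it from being pushed down.
- stay (a joint): Unfolding of the stay's middle joint, rad: 0 folded (lid shut), 2.66 both links in line, 2.77 at the stop beyond, where it is locked. A light spring snaps it over to the stop once the lid is within 0.01 rad of its highest. To unlock, pull the knuckle at least 25 mm towards the box's front with about 5 N; it folds forwards and up and the lid sinks with it. Below 2.3 rad it does not snap back.
- hinge (a point): Middle of the lid's hinge line, at 100, 0, 110 mm in the box frame; the line runs along the box's y.
- handle (a point): Middle of the grip of the lid's bow handle: a round steel bar 12 mm thick, 120 mm long along the box's y, standing out 45 mm in front of the lid's front edge, in the plane of the lid, 245 mm from the hinge line; 35 mm free between bar and lid. With the lid shut it is 112 mm above the bench.
- knuckle (a point): Centre of the stay's middle joint (the knuckle): a dark steel drum 22 mm in diameter, 26 mm long along the box's y, both flat ends free to pinch. Locked, it is at about 17, 100, 156 mm in the box frame, beneath the raised lid, which overhangs it: reach it from the front with the tool tilted 30 to 45 degrees. Its axes do not matter.
- stay_pivot (a point): Pivot of the stay's lower link, fixed in the box at 0, 100, 95 mm in the box frame. The stay is two flat steel links of 64 mm each, in the plane y = 100 mm of the box (left-hand side seen from the front), inside the box when shut. The knuckle moves on a circle of 64 mm about this pivot; the upper link ends on the lid.
- tube: Bystander: steel tube offcut standing on end, 60 mm in diameter, 90 mm high, behind the hinge side of the box. Origin: centre of its underside.
- hammer: Bystander: hammer 280 mm long lying in front of the handle side of the box. Origin: centre of its underside.
- channel: Bystander: dark steel U-channel offcut 140 x 50 x 35 mm lying open side up behind the hinge side of the box. Origin: centre of its underside.

How it is judged:
By the outcome, as a careful person would: the job done as asked, in the order asked, and still so for the second after the job is handed in, with the robot touching nothing.
It also fails if it takes over 64 s, if anything falls off the work surface, if the arm or the gripper's body presses on something with over 40 N, if the wrist force passes 120 N, or if a joint passes its speed limit or range.

## Working session

There is one attempt and no reset: what is moved stays moved. The work goes in short steps, Python scripts to look and compute and a shell command to move; the robot and the scene stay as the last step left them, time stands still between calls to the robot, and variables do not carry over. Pictures are saved under pics/ and viewed, at most 10 in all, crops included, and the job is handed in when it is done.

```bash
mkdir -p pics
cat > h.py <<'E'
import numpy as np, cv2
from bench import *
def K(n):
    c=camera_info(n); f=192/np.tan(np.radians(c["vertical_fov"])/2)
    return f,c["cx"],c["cy"],np.array(c["origin"]),np.array(c["attitude"])
def cloud(n,d):
    f,cx,cy,o,R=K(n); v,u=np.mgrid[:384,:512]
    P=np.stack([(u-cx)/f*d,(v-cy)/f*d,d],-1)@R.T+o
    return P
def proj(n,p):
    f,cx,cy,o,R=K(n); q=(np.array(p)-o)@R; return q[...,:2]/q[...,2:]*f+[cx,cy]
E
python3 - <<'E'
from h import *
s=observe(); print(s["t"],s["tcp_pos"],s["force"],s["finger_gap"])
ims=[]
for n in ["scene","side"]:
    im,d=capture(n); P=cloud(n,d); np.savez(n,im=im,d=d)
    print(n,K(n)[3:],camera_info(n)["vertical_fov"])
    for q in ["toolbox","lid","handle","hinge","tube","hammer","channel"]:
        r=outline_of(n,q)
        for e in r[:1]:
            m=e["region"]&(d>0); p=P[m]
            print(n,q,round(e["p"],2),np.round(e["box"]),m.sum(),np.round(np.median(p,0),3) if m.any() else "", np.round(np.percentile(p,[2,98],axis=0),3).tolist() if m.any() else "")
            cv2.rectangle(im,tuple(int(x) for x in e["box"][:2]),tuple(int(x) for x in e["box"][2:]),(255,0,0),1); cv2.putText(im,q,(int(e["box"][0]),int(e["box"][1])),0,.4,(255,255,0))
    ims.append(im)
cv2.imwrite("pics/a.png",cv2.resize(np.hstack(ims),(800,300),interpolation=cv2.INTER_AREA)[...,::-1])
E
```

```text
0.0 [ 7.24541116e-01 -2.93864398e-05  2.30401067e-01] [ 0.18381141 -0.21985016  0.33715929] 0.08544243337738582
scene (array([1.34493362, 0.05013304, 1.03534421]), array([[ 0.01347959,  0.7475108 , -0.66411287],
       [ 0.99986656, -0.01620665,  0.00205259],
       [-0.00922871, -0.66405192, -0.74762951]])) 44.01632590298576
scene toolbox 0.65 [151. 155. 279. 279.] 7862 [ 0.635 -0.077  0.112] [[0.439, -0.186, 0.009], [0.723, 0.078, 0.117]]
scene lid 0.57 [154. 149. 277. 260.] 5940 [ 0.6   -0.076  0.113] [[0.422, -0.18, 0.099], [0.723, 0.086, 0.119]]
scene handle 0.86 [153. 152. 277. 258.] 5611 [ 0.6   -0.078  0.113] [[0.431, -0.179, 0.109], [0.713, 0.083, 0.118]]
scene hinge 0.93 [152. 152. 275. 276.] 8179 [ 0.632 -0.075  0.112] [[0.435, -0.187, 0.004], [0.723, 0.082, 0.117]]
scene tube 0.85 [122. 203. 150. 239.] 836 [ 0.587 -0.261  0.058] [[0.544, -0.29, -0.001], [0.602, -0.235, 0.091]]
scene hammer 0.57 [306. 198. 362. 286.] 1156 [0.667 0.252 0.022] [[0.496, 0.181, 0.004], [0.747, 0.337, 0.027]]
scene channel 0.66 [140. 158. 186. 198.] 969 [ 0.4   -0.225  0.015] [[0.332, -0.279, -
[... 343 characters left out ...]
[0.694, 0.076, 0.118]]
side lid 0.94 [189. 171. 354. 270.] 10437 [ 0.559 -0.062  0.115] [[0.403, -0.174, 0.113], [0.7, 0.077, 0.118]]
side handle 0.78 [186. 172. 355. 268.] 10622 [ 0.56  -0.062  0.115] [[0.403, -0.175, 0.113], [0.7, 0.08, 0.118]]
side hinge 0.65 [186. 174. 351. 306.] 16120 [ 0.549 -0.106  0.114] [[0.392, -0.19, 0.008], [0.695, 0.075, 0.118]]
side tube 0.7 [274. 297. 313. 356.] 1733 [ 0.569 -0.277  0.06 ] [[0.541, -0.29, 0.005], [0.595, -0.234, 0.091]]
side hammer 0.87 [234. 152. 335. 189.] 1142 [0.638 0.263 0.021] [[0.488, 0.181, -0.001], [0.737, 0.336, 0.028]]
side channel 0.7 [161. 287. 236. 350.] 2279 [ 0.398 -0.221  0.011] [[0.331, -0.276, 0.003], [0.456, -0.163, 0.037]]
```

View pics/a.png

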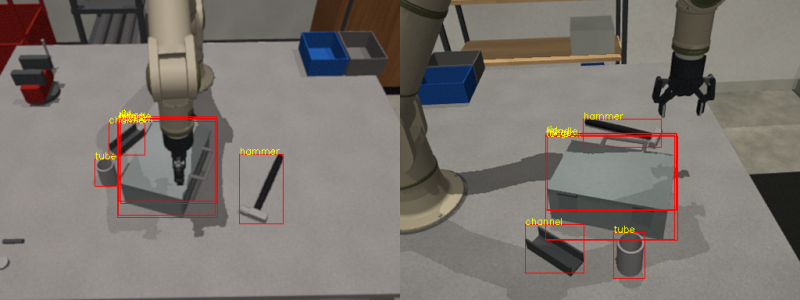

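The scene (left half) shows the box under the gripper, with the handle at about (205,160) facing the robot's left. The hammer lies in front of it at (262,190), and the tube and channel are behind. Next I'll fit the box pose from both depth clouds.

Run:
```python
from h import *
from scipy.optimize import minimize
def topmask(n):
    z=np.load(n+".npz"); P=cloud(n,z["d"]); 
    m=(z["d"]>0)&(P[...,2]>.104)&(P[...,2]<.122)&(abs(P[...,0]-.56)<.25)&(abs(P[...,1]+.02)<.22)
    return P[m][:,:2],z,P
pts={n:topmask(n) for n in ["scene","side"]}
for n,(p,z,P) in pts.items():
    # lid-only: opening on grid 2mm
    g=np.zeros((300,300),np.uint8); ij=((p-[.3,-.3])/.002).astype(int); ok=((ij>=0)&(ij<300)).all(1); g[ij[ok,1],ij[ok,0]]=255
    g=cv2.morphologyEx(g,cv2.MORPH_CLOSE,np.ones((5,5))); 
    o=cv2.morphologyEx(g,cv2.MORPH_OPEN,np.ones((13,13)))
    c=max(cv2.findContours(o,0,1)[0],key=cv2.contourArea); r=cv2.minAreaRect(c)
    print(n,np.array(r[0])*.002+[.3,-.3],np.array(r[1])*.002,r[2])
    cv2.imwrite(f"pics/g_{n}.png",cv2.flip(cv2.addWeighted(g,.5,o,.5,0),0))
a=cv2.imread("pics/g_scene.png");b=cv2.imread("pics/g_side.png")
i=pts["side"][1]["im"][150:330,160:400,::-1]
cv2.imwrite("pics/b.png",cv2.resize(np.hstack([a,b,cv2.resize(i,(400,300))]),(800,240)))
```

```text
scene [ 0.58729474 -0.12561873] [0.33408316 0.18067677] 19.064546585083008
side [ 0.55164139 -0.0526167 ] [0.22468254 0.30505994] 71.83403778076172
```

View pics/b.png

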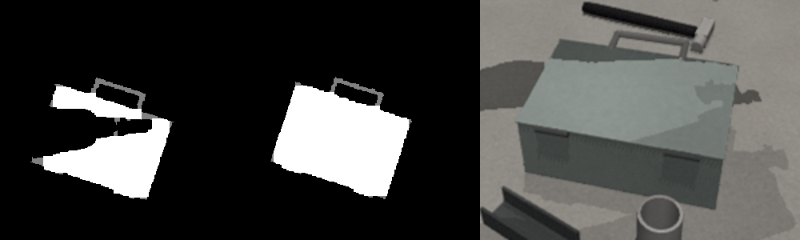

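The side camera's top view (middle) shows the lid and bow clearly, with the front edge facing +y, turned about 17 degrees. Now a template fit of the lid with its handle.

```bash
cat >> h.py <<'E'
def boxT(x,y,a):
    ex=np.array([np.cos(a),np.sin(a),0]); ez=np.array([0,0,1.]); ey=np.cross(ez,ex)
    return np.stack([ex,ey,ez],1),np.array([x,y,0])
E
python3 - <<'E'
from h import *
from scipy.optimize import minimize
res={}
for n in ["side","scene"]:
    z=np.load(n+".npz"); P=cloud(n,z["d"]); d=z["d"]
    m=(d>0)&(P[...,2]>.095)&(P[...,2]<.13)&(abs(P[...,0]-.56)<.2)&(abs(P[...,1]+.02)<.18)
    if n=="side":
        # silhouette fit in image: lid top rectangle (z=.114)
        p=P[(d>0)&(P[...,2]>.107)&(P[...,2]<.122)&(abs(P[...,0]-.56)<.2)&(abs(P[...,1]+.02)<.18)]
        g=np.zeros((500,500),np.uint8); ij=((p[:,:2]-[.3,-.3])*1000).astype(int); g[ij[:,1],ij[:,0]]=255
        g=cv2.morphologyEx(g,cv2.MORPH_CLOSE,np.ones((5,5)))>0
        yy,xx=np.mgrid[:500,:500]; W=np.stack([xx*.001+.3,yy*.001-.3],-1)
        def cost(v):
            R,t=boxT(*v); q=(W-t[:2])@R[:2,:2]
            s=lambda dd:1/(1+np.exp(np.clip(dd/.002,-30,30)))
            rect=lambda x0,x1,y0,y1:s(np.maximum(np.maximum(x0-q[...,0],q[...,0]-x1),np.maximum(y0-q[...,1],q[...,1]-y1)))
            T=np.maximum.reduce([rect(-.1,.1,-.15,.15),rect(-.151,-.139,-.06,.06),rect(-.145,-.1,-.06,-.05),rect(-.145,-.1,.05,.06)])
            return ((T-g)**2).mean()*1e3
        r=minimize(cost,[.55,-.053,np.radians(-108)],method="Nelder-Mead",options=dict(xatol=1e-5,fatol=1e-6)); v=r.x
        print(v,np.degrees(v[2]),r.fun); np.save("box.npy",v)
        print("lid z",np.median(p[:,2]))
    R,t=boxT(*v); q=(P-t)@R
    h=m&(q[...,0]<-.135)&(q[...,0]>-.165)&(abs(q[...,1])<.045)
    print(n,"bar box-frame: n",h.sum(),np.median(q[h],0),np.percentile(q[h],[3,97],axis=0).round(4).tolist())
    l=(d>0)&(abs(P[...,2]-.114)<.005)&(abs(q[...,1])<.2)
    print(n,"lid",np.percentile(q[l&(q[...,0]>-.11)&(q[...,0]<.15)],[.5,99.5],axis=0).round(4).tolist())
for k,c in dict(handle=[-.145,0,.112],hinge=[.1,0,.11],knuckle=[.017,.1,.156],pivot=[0,.1,.095]).items(): print(k,(R@c+t).round(4))
s=observe(); print(np.round(s["tool_rot"],3), R.round(3))
E
```

```text
[ 0.55130371 -0.05470849 -1.89033409] -108.30816505846997 15.505060645538087
lid z 0.11518123268028868
side bar box-frame: n 204 [-0.14320516  0.00103862  0.1166477 ] [[-0.1497, -0.042, 0.1099], [-0.1395, 0.0424, 0.1205]]
side lid [[-0.1061, -0.1499, 0.1103], [0.1063, 0.1505, 0.118]]
scene bar box-frame: n 138 [-0.14490836  0.00114364  0.11609254] [[-0.1499, -0.0418, 0.1108], [-0.1391, 0.043, 0.1195]]
scene lid [[-0.1043, -0.1451, 0.1092], [0.1057, 0.1548, 0.1179]]
handle [0.5969 0.083  0.112 ]
hinge [ 0.5199 -0.1496  0.11  ]
knuckle [ 0.6409 -0.1023  0.156 ]
pivot [ 0.6462 -0.0861  0.095 ]
[[ 0.  1.  0.]
 [ 1. -0. -0.]
 [-0.  0. -1.]] [[-0.314  0.949  0.   ]
 [-0.949 -0.314  0.   ]
 [ 0.     0.     1.   ]]
```

```bash
python3 -m jog '[83,-127,0,0,0,-1.251, 83,-127,0,0,0,-1.251, 83,-127,0,0,0,-1.251, 83,-127,0,0,0,-1.251, 83,-127,0,0,0,-1.251, 83,-127,0,0,0,-1.251, 83,-127,0,0,0,-1.251, 83,-127,0,0,0,-1.251, 83,-127,0,0,0,-1.251]' 40
python3 - <<'E'
from h import *
s=observe(); print(s["t"],s["tcp_pos"],s["tool_rot"].round(3) if hasattr(s["tool_rot"],"round") else s["tool_rot"],s["q"],s["force"],s["finger_gap"])
v=np.load("box.npy");R,t=boxT(*v)
im,d=capture("wrist"); P=cloud("wrist",d); q=(P-t)@R
h=(d>0)&(q[...,0]<-.13)&(q[...,0]>-.165)&(abs(q[...,1])<.045)&(P[...,2]>.09)&(P[...,2]<.14)
print(h.sum(), np.median(q[h],0) if h.any() else "", np.percentile(q[h],[3,97],axis=0).round(4).tolist() if h.any() else "")
T=[]
for k,c in dict(handle=[-.145,0,.112],l=[-.145,.06,.112],r=[-.145,-.06,.112],lid1=[-.1,-.15,.114],lid2=[-.1,.15,.114]).items():
    u=proj("wrist",R@c+t); print(k,u.round(1)); cv2.circle(im,tuple(int(i) for i in u),3,(255,0,0),1)
cv2.imwrite("pics/c.png",im[...,::-1])
E
```

```text
t: 1.92
tcp_pos: [0.598, 0.0829, 0.2313]
tool_rot: [[-0.948, 0.317, 0.0], [0.317, 0.948, -0.0], [-0.0, 0.0, -1.0]]
force: [0.4, 0.2, -0.5]
finger_gap: 0.04
grasp_force: 0.0
1.925 [0.59802537 0.08287143 0.23130625] [[-0.948  0.317  0.   ]
 [ 0.317  0.948 -0.   ]
 [-0.     0.    -1.   ]] [ 0.01632441  0.47440783 -0.35673949  1.87010296  0.21698577  0.83476771
  0.79726163] [ 0.35314159  0.2417328  -0.50445705] 0.040008799407808424
1581 [-0.14720324 -0.00293234  0.11667819] [[-0.1529, -0.0427, 0.1131], [-0.1416, 0.042, 0.1185]]
handle [254.3 183.5]
l [254.5 248.8]
r [254.1 108. ]
lid1 [185.9 -30.7]
lid2 [207.7 333.5]
```

View pics/c.png

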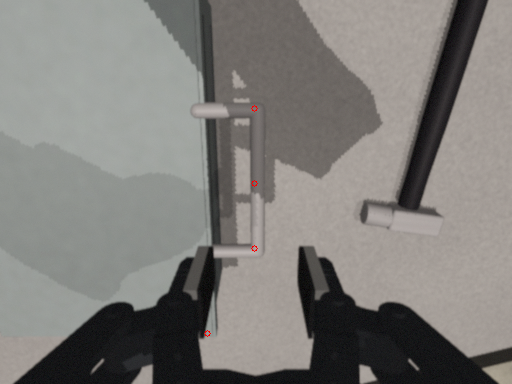

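The wrist view shows the bar along column ~257, rows 107–250, against my prediction at column 254. The finger centre is at ~255.5, so the bar lies about 1.5 mm further forward. I'll go down with a narrow opening.

```bash
python3 -m jog '[0,1.5,40,0,0,0, 0,1.5,80,0,0,0, 0,1.5,110,0,0,0, 0,1.5,125,0,0,0, 0,1.5,136,0,0,0, 0,1.5,136,0,0,0]' 30 && python3 -m jog '[0,0,0,0,0,0, 0,0,0,0,0,0, 0,0,0,0,0,0, 0,0,0,0,0,0, 0,0,0,0,0,0]' 5
```

```text
t: 2.72
tcp_pos: [0.5985, 0.0845, 0.0952]
tool_rot: [[-0.949, 0.315, -0.0], [0.315, 0.949, -0.0], [0.0, -0.0, -1.0]]
force: [-0.2, 1.4, -0.3]
finger_gap: 0.0296
grasp_force: 0.0
t: 3.35
tcp_pos: [0.5988, 0.084, 0.0963]
tool_rot: [[-0.949, 0.315, 0.001], [0.315, 0.949, -0.0], [-0.001, -0.0, -1.0]]
force: [-1.2, -2.2, 7.0]
finger_gap: 0.01
grasp_force: 58.7
```

```bash
python3 -m jog '[0,-0.3,-12.2,0,0,0, 0,-1.2,-24.5,0,0,0, 0,-2.8,-36.6,0,0,0, 0,-4.9,-48.7,0,0,0, 0,-7.6,-60.6,0,0,0, 0,-10.9,-72.4,0,0,0, 0,-14.9,-84,0,0,0, 0,-19.3,-95.4,0,0,0, 0,-24.4,-106.6,0,0,0, 0,-30,-117.5,0,0,0, 0,-36.1,-128.1,0,0,0, 0,-42.8,-138.3,0,0,0]'
```

```text
t: 4.85
tcp_pos: [0.5855, 0.0442, 0.2347]
tool_rot: [[-0.949, 0.314, 0.002], [0.314, 0.949, 0.001], [-0.002, 0.002, -1.0]]
force: [5.7, 0.8, -4.8]
finger_gap: 0.0102
grasp_force: 58.4
```

```bash
python3 -m jog '[0,-7.2,-10,0,0,0, 0,-14.8,-19.5,0,0,0, 0,-22.9,-28.7,0,0,0, 0,-31.5,-37.5,0,0,0, 0,-40.5,-45.8,0,0,0, 0,-49.9,-53.6,0,0,0, 0,-59.7,-61,0,0,0, 0,-69.8,-67.9,0,0,0, 0,-76,-71.7,0,0,0, 0,-80.3,-74.2,0,0,0, 0,-80.3,-74.2,0,0,0]'
python3 - <<'E'
from h import *
v=np.load("box.npy");R,t=boxT(*v); s=observe()
g=np.array(s["tcp_pos"])+np.array(s["tool_rot"])[:,2]*-.019; b=(g-t)@R; print(b, np.hypot(b[0]-.1,b[2]-.11), np.arctan2(b[2]-.11,.1-b[0]), s["force"], s["wrist_torque"])
E
```

```text
t: 6.22
tcp_pos: [0.5611, -0.0298, 0.3106]
tool_rot: [[-0.95, 0.312, 0.005], [0.312, 0.95, 0.003], [-0.004, 0.004, -1.0]]
force: [3.0, 3.9, 7.6]
finger_gap: 0.0094
grasp_force: 58.8
[-0.0266527   0.00141316  0.32961321] 0.25351699575676667 1.047679377476636 [3.02280268 3.87908819 7.57369156] [ 1.0190105  -0.63349953 -0.06620315]
```

```bash
python3 -m jog '[0,-2.2,-1.2,0,0,0, 0,-4.3,-2.4,0,0,0, 0,-6.5,-3.6,0,0,0, 0,-8.6,-4.7,0,0,0, 0,-8.6,-4.7,0,0,0]'
python3 -c "
from h import *
capture('side');im,d=capture('scene');s=observe()
v=np.load('box.npy');R,t=boxT(*v)
q=(cloud('scene',d)-t)@R
print(s['force'],[ (round(e['p'],2),e['box']) for e in search_frame('side','knuckle')[:2]],[ (round(e['p'],2),e['box']) for e in search_frame('scene','knuckle')[:2]])
"
```

```text
t: 6.85
tcp_pos: [0.5586, -0.0376, 0.3153]
tool_rot: [[-0.95, 0.312, 0.006], [0.312, 0.95, 0.003], [-0.004, 0.005, -1.0]]
force: [2.9, 4.0, 7.1]
finger_gap: 0.0094
grasp_force: 58.9
[2.80440674 4.300071   8.31593597] [] [(0.76, [183.2, 199.1, 200.0, 236.1])]
```

```bash
python3 -m jog '[0,-1.1,-0.6,0,0,0, 0,-2.2,-1.1,0,0,0, 0,-3.3,-1.7,0,0,0, 0,-4.4,-2.2,0,0,0, 0,-4.4,-2.2,0,0,0]'; python3 -m jog '[0,-1.1,-0.6,0,0,0, 0,-2.2,-1.1,0,0,0, 0,-3.3,-1.7,0,0,0, 0,-4.4,-2.2,0,0,0, 0,-4.4,-2.2,0,0,0]'
```

```text
t: 7.68
tcp_pos: [0.5575, -0.0407, 0.3171]
tool_rot: [[-0.95, 0.311, 0.006], [0.311, 0.95, 0.004], [-0.004, 0.006, -1.0]]
force: [4.9, 7.8, 2.1]
finger_gap: 0.0098
grasp_force: 58.6
t: 8.3
tcp_pos: [0.557, -0.0422, 0.3182]
tool_rot: [[-0.951, 0.309, 0.007], [0.309, 0.951, 0.008], [-0.004, 0.01, -1.0]]
force: [13.4, 17.3, -11.4]
finger_gap: 0.0095
grasp_force: 58.6
```

```bash
python3 -m jog '[0,2,1,0,0,0, 0,4,2,0,0,0, 0,6,3,0,0,0, 0,8,4,0,0,0, 0,8,4,0,0,0, 0,8,4,0,0,0]'
```

```text
t: 9.05
tcp_pos: [0.5579, -0.0396, 0.3167]
tool_rot: [[-0.95, 0.313, 0.005], [0.313, 0.95, 0.001], [-0.005, 0.002, -1.0]]
force: [-2.4, 2.1, 17.9]
finger_gap: 0.0097
grasp_force: 61.7
```

```bash
python3 -m jog '[0,-3,-1.5,0,0,0, 0,-3,-1.5,0,0,0]' && python3 -m jog '[0,0,0,0,0,0, 0,0,0,0,0,0, 0,0,0,0,0,0, 0,0,0,0,0,0]' 34 && python3 -m jog '[0,0,-15,0,0,0, 0,0,-40,0,0,0, 0,0,-70,0,0,0, 0,20,-100,0,0,0, 0,60,-110,0,0,0, 0,110,-110,0,0,0, 0,160,-110,0,0,0, 0,210,-110,0,0,0, 0,230,-110,0,0,0, 0,230,-110,0,0,0]'
python3 - <<'E'
from h import *
v=np.load("box.npy");R,t=boxT(*v)
ims=[]
for n in ["scene","side"]:
    im,d=capture(n); P=cloud(n,d); np.savez(n+"2",im=im,d=d); q=(P-t)@R
    # lid plane angle
    m=(d>0)&(q[...,2]>.15)&(q[...,2]<.28)&(abs(q[...,1])<.14)&(q[...,0]>-.02)&(q[...,0]<.1)
    if m.sum()>50:
        p=np.polyfit(q[m][:,0],q[m][:,2],1); print(n,m.sum(),"lid slope rad",np.arctan(-p[0]))
    for e in outline_of(n,"knuckle")[:2]:
        r=e["region"]&(d>0); print(n,"kn",round(e["p"],2),np.round(e["box"]),r.sum(),np.median(q[r],0).round(4))
        b=[int(x) for x in e["box"]]; cv2.rectangle(im,tuple(b[:2]),tuple(b[2:]),(255,0,0),1)
    print(proj(n,R@[.017,.1,.156]+t)); ims.append(im)
cv2.imwrite("pics/d.png",cv2.resize(np.hstack([ims[0][100:300,100:400],ims[1][100:300,130:430]]),(800,267))[...,::-1])
E
```

```text
t: 9.3
tcp_pos: [0.5575, -0.0407, 0.3174]
tool_rot: [[-0.95, 0.312, 0.006], [0.312, 0.95, 0.003], [-0.005, 0.005, -1.0]]
force: [3.0, 7.4, 8.6]
finger_gap: 0.0098
grasp_force: 60.5
t: 9.8
tcp_pos: [0.5556, -0.0444, 0.3143]
tool_rot: [[-0.949, 0.315, -0.001], [0.315, 0.949, -0.0], [0.0, -0.0, -1.0]]
force: [0.0, 0.9, -0.2]
finger_gap: 0.034
grasp_force: 0.0
t: 11.05
tcp_pos: [0.6281, 0.1752, 0.4245]
tool_rot: [[-0.95, 0.312, -0.0], [0.312, 0.95, 0.0], [0.0, 0.0, -1.0]]
force: [-0.6, -0.7, -0.6]
finger_gap: 0.0339
grasp_force: 0.0
scene 411 lid slope rad 0.08001145144258938
scene kn 0.86 [183. 200. 202. 232.] 211 [0.0158 0.1066 0.1647]
[190.98886105 213.70106927]
side 11913 lid slope rad 1.0757787409922634
side kn 0.34 [183. 118. 358. 309.] 24037 [0.0634 0.0084 0.1834]
[322.2651405  217.34004133]
```

View pics/d.png

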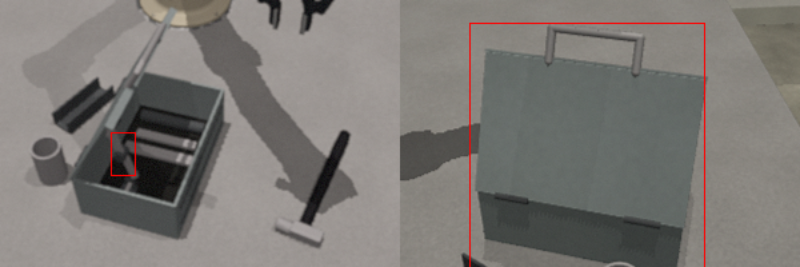

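The side view shows the lid standing open (fitted 1.076 rad, so at its limit) with nothing touching it. The scene view shows the knuckle at about full-picture (192,216), against my prediction of (191,214). Next is the pre-approach pose for the knuckle.

```bash
cat >> h.py <<'E'
from scipy.spatial.transform import Rotation as Ro
def rel(pt_box, tau, back):
    """jog row from current pose to: grasp point at pt_box (minus back along tool z), tool tilted tau, tool y = box y"""
    v=np.load("box.npy");R,t=boxT(*v); s=observe(); R0=np.array(s["tool_rot"]); p0=np.array(s["tcp_pos"])
    z=np.array([np.sin(tau),0,-np.cos(tau)]); y=np.array([0,1.,0]); x=np.cross(y,z)
    Rt=R@np.stack([x,y,z],1); pt=R@np.array(pt_box)+t+Rt[:,2]*(.019-back)
    return np.r_[R0.T@(pt-p0)*1000, Ro.from_matrix(R0.T@Rt).as_rotvec()].round(3), pt.round(3)
E
python3 -c "
from h import *
print(rel([.017,.1,.156],np.radians(40),.2)); print(observe()['q'])"
```

```text
(array([ -98.543, -139.771,  130.271,    0.545,   -0.546,    1.498]), array([0.677, 0.008, 0.295]))
[-0.05949641  0.39175768 -0.44216215  1.50587023  0.17228857  1.28261072
  0.72723598]
```

```bash
python3 -m jog '[0,0,0,0.545,-0.546,1.498, 0,0,0,0.545,-0.546,1.498, 0,0,0,0.545,-0.546,1.498, 0,0,0,0.545,-0.546,1.498, 0,0,0,0.545,-0.546,1.498, 0,0,0,0.545,-0.546,1.498, 0,0,0,0.545,-0.546,1.498, 0,0,0,0.545,-0.546,1.498, 0,0,0,0.545,-0.546,1.498, 0,0,0,0.545,-0.546,1.498, 0,0,0,0.545,-0.546,1.498]' 50
python3 -c "
from h import *
print(rel([.017,.1,.156],np.radians(40),.2)); print(observe()['q'])"
```

```text
t: 12.62
tcp_pos: [0.6283, 0.1732, 0.4248]
tool_rot: [[0.237, 0.951, -0.199], [0.73, -0.309, -0.609], [-0.641, -0.001, -0.767]]
force: [-0.5, 0.5, 0.3]
finger_gap: 0.0501
grasp_force: 0.0
(array([-2.54310e+01,  9.80330e+01,  1.90608e+02,  2.00000e-03,
       -2.00000e-03,  5.00000e-03]), array([0.677, 0.008, 0.295]))
[-0.57987096  0.60135787  0.02795057  1.29684069  0.42177648  1.78910242
 -0.89069842]
```

```bash
python3 -m jog '[-25,50,40,0,0,0, -25,98,80,0,0,0, -25,98,130,0,0,0, -25,98,165,0,0,0, -25,98,190,0,0,0, -25,98,190,0,0,0, -25,98,190,0,0,0]' 50
python3 - <<'E'
from h import *
v=np.load("box.npy");R,t=boxT(*v)
print(observe()["q"],observe()["t"])
im,d=capture("wrist"); P=cloud("wrist",d); q=(P-t)@R
for e in outline_of("wrist","knuckle")[:2]:
    r=e["region"]&(d>0); print("kn",round(e["p"],2),np.round(e["box"]),r.sum(),np.median(q[r],0).round(4),np.percentile(q[r],[3,97],axis=0).round(4).tolist())
    b=[int(x) for x in e["box"]]; cv2.rectangle(im,tuple(b[:2]),tuple(b[2:]),(255,0,0),1)
u=proj("wrist",R@[.017,.1,.156]+t); print(u); cv2.circle(im,tuple(int(i) for i in u),3,(0,255,0),1)
print(rel([.017,.1,.156],np.radians(40),0.06))
cv2.imwrite("pics/e.png",im[...,::-1]); np.savez("w",P=P,q=q)
E
```

```text
t: 13.5
tcp_pos: [0.6778, 0.0101, 0.2962]
tool_rot: [[0.239, 0.951, -0.198], [0.73, -0.31, -0.609], [-0.641, 0.001, -0.768]]
force: [-0.1, 0.2, 0.4]
finger_gap: 0.0501
grasp_force: 0.0
[-0.37795158  0.66847189  0.05250839  1.49109347  0.50889116  1.45872264
 -0.82836636] 13.5
kn 0.79 [244. 101. 270. 235.] 1090 [0.0067 0.1031 0.1618] [[-0.0093, 0.0906, 0.0982], [0.0667, 0.1129, 0.2228]]
kn 0.57 [  0. 173. 314. 359.] 37756 [ 0.0319 -0.0015  0.2302] [[-0.0171, -0.1304, 0.1207], [0.0911, 0.1403, 0.3177]]
[254.71678522 167.31015594]
(array([-1.4000e+00, -1.7600e-01,  1.4254e+02,  4.0000e-03, -3.0000e-03,
        3.0000e-03]), array([ 0.649, -0.077,  0.187]))
```

View pics/e.png

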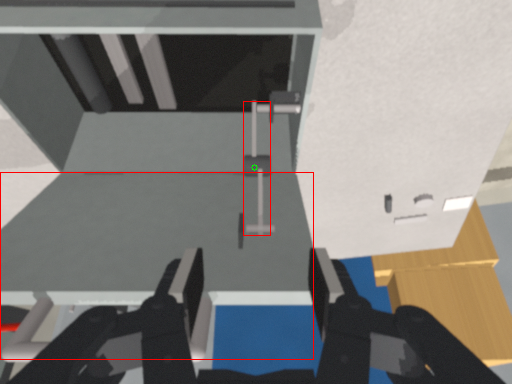

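Run:
```python
from h import *
w=np.load("w.npz"); q=w["q"][150:185,236:280]
im=cv2.imread("pics/e.png")[150:185,236:280]
m=(im.mean(2)<75)&(np.abs(q[...,1]-.1)<.03)&(q[...,2]>.135)&(q[...,2]<.18)&(q[...,0]<.03)
print(m.sum(),np.median(q[m],0),np.percentile(q[m],[3,97],axis=0).round(4).tolist())
rr,cc=np.nonzero(m); print(rr.min()+150,rr.max()+150,np.percentile(cc,[2,98])+236)
```

```text
55 [0.00388359 0.10609017 0.1533771 ] [[0.0026, 0.0915, 0.1515], [0.0049, 0.1129, 0.1558]]
156 159 [246. 268.]
```

The wrist view shows the knuckle as the dark drum at about (257,166), predicted (255,167), midway between the fingers. I'll advance along the tool axis, shifted 1.5 mm.

```bash
python3 -m jog '[-1,1.5,40,0,0,0, -1,1.5,80,0,0,0, -1,1.5,115,0,0,0, -1,1.5,140,0,0,0, -1,1.5,140,0,0,0]' 46
python3 - <<'E'
from h import *
v=np.load("box.npy");R,t=boxT(*v)
im,d=capture("wrist"); P=cloud("wrist",d); q=(P-t)@R
cv2.imwrite("pics/f.png",im[...,::-1])
u=proj("wrist",R@[.017,.1,.156]+t); print(u, rel([.017,.1015,.156],np.radians(40),0))
m=(d>0)&(abs(q[...,1]-.1)<.03)&(q[...,2]>.13)&(q[...,2]<.19)&(q[...,0]>-.02)&(q[...,0]<.03)
print(m.sum(),np.percentile(q[m],[3,50,97],axis=0).round(4).tolist())
E
```

```text
t: 14.22
tcp_pos: [0.65, -0.0778, 0.1877]
tool_rot: [[0.238, 0.95, -0.202], [0.728, -0.312, -0.611], [-0.643, -0.002, -0.766]]
force: [-0.5, 0.4, 0.6]
finger_gap: 0.0458
grasp_force: 0.0
[252.36940115 225.67015455] (array([-2.2700e-01, -2.7000e-02,  6.1595e+01,  2.0000e-03, -1.0000e-03,
        3.0000e-03]), array([ 0.638, -0.114,  0.141]))
2172 [[-0.0017, 0.0902, 0.1354], [0.0045, 0.1027, 0.1614], [0.0131, 0.1144, 0.1874]]
```

View pics/f.png

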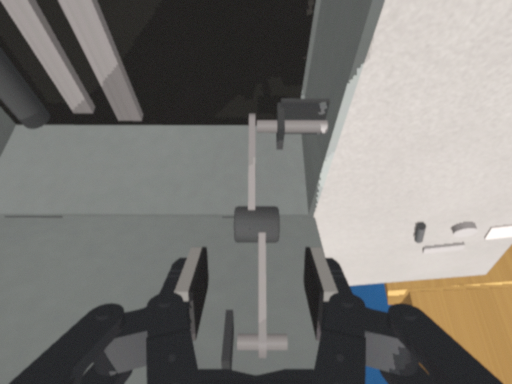

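The drum is centred at (257,224), exactly between the fingertips at columns 208 and 306. I'll advance 61 mm and pinch.

```bash
python3 -m jog '[0,0.3,25,0,0,0, 0,0.3,45,0,0,0, 0,0.3,61,0,0,0, 0,0.3,61,0,0,0, 0,0.3,61,0,0,0]' && python3 -m jog '[0,0,0,0,0,0, 0,0,0,0,0,0, 0,0,0,0,0,0, 0,0,0,0,0,0, 0,0,0,0,0,0]' 15
```

```text
t: 14.9
tcp_pos: [0.639, -0.1139, 0.1416]
tool_rot: [[0.239, 0.95, -0.2], [0.729, -0.311, -0.61], [-0.642, 0.0, -0.767]]
force: [-0.3, 0.1, 0.1]
finger_gap: 0.0461
grasp_force: 0.0
t: 15.52
tcp_pos: [0.6387, -0.1137, 0.1419]
tool_rot: [[0.239, 0.95, -0.2], [0.729, -0.311, -0.61], [-0.642, -0.0, -0.767]]
force: [-1.1, 3.8, 6.6]
finger_gap: 0.0251
grasp_force: 59.3
```

```bash
python3 -m jog '[1.5,0,-2,0,0,0, 3.1,0,-4.1,0,0,0, 4.7,0,-6,0,0,0, 6.4,0,-7.9,0,0,0, 8.2,0,-9.6,0,0,0, 10,0,-11.4,0,0,0, 12,0,-13,0,0,0, 13.9,0,-14.5,0,0,0]'; python3 -m jog '[2,0,-1.5,0,0,0, 4.1,0,-3,0,0,0, 6.2,0,-4.3,0,0,0, 8.4,0,-5.6,0,0,0, 10.7,0,-6.7,0,0,0, 13.1,0,-7.8,0,0,0]'
```

```text
t: 16.52
tcp_pos: [0.6429, -0.1005, 0.144]
tool_rot: [[0.239, 0.949, -0.206], [0.723, -0.315, -0.615], [-0.648, -0.002, -0.762]]
force: [-2.8, -13.6, -2.7]
finger_gap: 0.0253
grasp_force: 59.4
t: 17.27
tcp_pos: [0.6474, -0.087, 0.1425]
tool_rot: [[0.239, 0.949, -0.206], [0.722, -0.316, -0.616], [-0.649, -0.001, -0.76]]
force: [-4.4, -14.4, 5.5]
finger_gap: 0.0254
grasp_force: 59.2
```

```bash
python3 -m jog '[2.5,0,-1,0,0,0, 5.2,0,-1.9,0,0,0, 8.1,0,-2.8,0,0,0, 8.1,0,-2.8,0,0,0]'
python3 - <<'E'
from h import *
v=np.load("box.npy");R,t=boxT(*v); s=observe()
g=np.array(s["tcp_pos"])-np.array(s["tool_rot"])[:,2]*.019; print("grasp box",(g-t)@R)
im,d=capture("side"); q=(cloud("side",d)-t)@R
m=(d>0)&(q[...,2]>.14)&(q[...,2]<.24)&(abs(q[...,1])<.12)&(q[...,0]>-.05)&(q[...,0]<.12)
p=np.polyfit(q[m][:,0],q[m][:,2],1); print(m.sum(),"lid",np.arctan(-p[0]))
E
```

```text
t: 17.77
tcp_pos: [0.6502, -0.0784, 0.1396]
tool_rot: [[0.24, 0.949, -0.205], [0.723, -0.316, -0.615], [-0.649, -0.001, -0.761]]
force: [-4.7, -10.8, 5.9]
finger_gap: 0.025
grasp_force: 59.1
grasp box [-0.02089752  0.10138035  0.1540242 ]
8143 lid 0.9806422200945232
```

```bash
python3 -m jog '[-0.5,0,0.5,0,0,0, -0.5,0,0.5,0,0,0, -0.5,0,0.5,0,0,0, -0.5,0,0.5,0,0,0]' 46 && python3 -m jog '[0,0,-20,0,0,0, 0,0,-50,0,0,0, 0,0,-90,0,0,0, 0,0,-140,0,0,0, 0,0,-190,0,0,0, 0,0,-230,0,0,0, 0,0,-230,0,0,0]'
python3 - <<'E'
from h import *
v=np.load("box.npy");R,t=boxT(*v); s=observe(); print(s["q"])
im,d=capture("side"); q=(cloud("side",d)-t)@R
m=(d>0)&(q[...,2]>.135)&(q[...,2]<.4)&(abs(q[...,1])<.04)&(q[...,0]>-.2)&(q[...,0]<.12)
a=np.arctan2(q[m][:,2]-.114,.1-q[m][:,0]); r=np.hypot(q[m][:,2]-.114,.1-q[m][:,0])
for lo,hi in [(.06,.1),(.1,.15),(.15,.19),(.235,.255)]:
    k=(r>lo)&(r<hi); print(lo,k.sum(),np.median(a[k]) if k.any() else "")
k=(r>.235)&(r<.255); print("bar",np.median(q[m][k],0)) if k.any() else 0
i2,d2=capture("scene"); q2=(cloud("scene",d2)-t)@R
m=(d2>0)&(q2[...,2]>.25)&(abs(q2[...,1])<.045)&(q2[...,0]>-.13)&(q2[...,0]<.02)
print("scene bar",m.sum(),np.percentile(q2[m],[5,50,95],axis=0).round(4).tolist() if m.any() else "")
cv2.imwrite("pics/g.png",cv2.resize(np.hstack([i2,im]),(800,300))[...,::-1])
E
```

```text
t: 18.32
tcp_pos: [0.6518, -0.0738, 0.1379]
tool_rot: [[0.238, 0.95, -0.2], [0.729, -0.311, -0.61], [-0.642, -0.0, -0.767]]
force: [-0.4, -1.0, -0.4]
finger_gap: 0.0459
grasp_force: 0.0
t: 19.2
tcp_pos: [0.6989, 0.0701, 0.3173]
tool_rot: [[0.239, 0.951, -0.194], [0.732, -0.308, -0.608], [-0.638, 0.003, -0.77]]
force: [1.0, -0.5, -1.1]
finger_gap: 0.0462
grasp_force: 0.0
[-0.43336808  0.70056929  0.045552    1.36648962  0.48041412  1.56311578
 -0.83120124]
0.06 897 0.9894515588517606
0.1 1144 0.9874297589352519
0.15 929 0.9865000042999463
0.235 288 0.9983604901859066
bar [-0.03177251  0.00061645  0.31949249]
scene bar 271 [[-0.0387, -0.0398, 0.2561], [-0.0308, 0.0016, 0.3166], [0.0085, 0.0399, 0.3213]]
```

View pics/g.png

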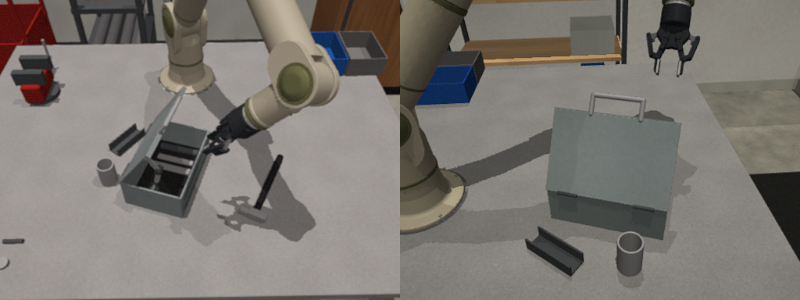

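Both views show the lid standing at about 0.99 rad with the stay unlatched and the bystanders untouched. Next I'll re-grip the handle to lower it under control.

```bash
cat >> h.py <<'E'
def relh(pt_box, back):
    v=np.load("box.npy");R,t=boxT(*v); s=observe(); R0=np.array(s["tool_rot"]); p0=np.array(s["tcp_pos"])
    Rt=R@np.array([[0,-1.,0],[-1,0,0],[0,0,-1]]); pt=R@np.array(pt_box)+t+Rt[:,2]*(.019-back)
    return np.r_[R0.T@(pt-p0)*1000, Ro.from_matrix(R0.T@Rt).as_rotvec()].round(3), pt.round(4)
E
python3 -c "
from h import *
print(relh([-.2,0.001,.316],.12)); print(relh([-.036,0.001,.316],.1))"
```

```text
(array([ -35.614,  -99.57 , -103.521,   -0.544,    0.546,   -1.498]), array([0.6151, 0.1349, 0.417 ]))
(array([-148.549, -100.156,   17.067,   -0.544,    0.546,   -1.498]), array([ 0.5636, -0.0208,  0.397 ]))
```

```bash
python3 -m jog '[-20,-20,-60,0,0,0, -36,-60,-104,-0.544,0.546,-1.498, -36,-100,-104,-0.544,0.546,-1.498, -36,-100,-104,-0.544,0.546,-1.498, -36,-100,-104,-0.544,0.546,-1.498, -36,-100,-104,-0.544,0.546,-1.498, -36,-100,-104,-0.544,0.546,-1.498, -36,-100,-104,-0.544,0.546,-1.498, -36,-100,-104,-0.544,0.546,-1.498, -36,-100,-104,-0.544,0.546,-1.498, -36,-100,-104,-0.544,0.546,-1.498, -36,-100,-104,-0.544,0.546,-1.498]' 32
python3 -c "
from h import *
print(relh([-.036,0.001,.316],.1)); print(observe()['q'])"
```

```text
t: 20.8
tcp_pos: [0.6146, 0.1342, 0.4165]
tool_rot: [[-0.948, 0.319, -0.001], [0.319, 0.948, -0.002], [0.001, -0.002, -1.0]]
force: [-0.3, 1.1, -0.2]
finger_gap: 0.0322
grasp_force: 0.0
(array([-1.07200e+00, -1.63214e+02,  1.99370e+01, -2.00000e-03,
       -1.00000e-03, -5.00000e-03]), array([ 0.5636, -0.0208,  0.397 ]))
[-0.01294848  0.36138557 -0.42227892  1.56854267  0.15491114  1.24678741
  0.78575492]
```

Moving above the handle and checking with the wrist camera's depth before I go down.

```bash
python3 -m jog '[-1,-50,0,0,0,-0.005, -1,-100,0,0,0,-0.005, -1,-140,0,0,0,-0.005, -1,-163,10,0,0,-0.005, -1,-163,20,0,0,-0.005, -1,-163,20,0,0,-0.005]' 32
python3 - <<'E'
from h import *
v=np.load("box.npy");R,t=boxT(*v)
im,d=capture("wrist"); q=(cloud("wrist",d)-t)@R
m=(d>0)&(q[...,2]>.29)&(q[...,2]<.34)&(abs(q[...,1])<.045)&(q[...,0]>-.08)&(q[...,0]<.02)
print(m.sum(),np.percentile(q[m],[3,50,97],axis=0).round(4).tolist()); vv,uu=np.nonzero(m); print(np.percentile(uu,[3,97]),np.percentile(vv,[3,97]))
print(proj("wrist",R@[-.036,.001,.316]+t)); print(relh([-.036,.001,.316],0))
E
```

```text
t: 21.55
tcp_pos: [0.5643, -0.0189, 0.3965]
tool_rot: [[-0.951, 0.309, -0.002], [0.309, 0.951, -0.0], [0.002, -0.001, -1.0]]
force: [0.5, 0.4, -0.2]
finger_gap: 0.032
grasp_force: 0.0
2038 [[-0.0419, -0.0428, 0.3169], [-0.0365, -0.0035, 0.3204], [-0.0309, 0.0419, 0.3221]]
[244. 260.] [141. 255.]
[251.30074238 201.01691237]
(array([ 2.6600e-01, -2.3090e+00,  9.9961e+01, -1.0000e-03, -1.0000e-03,
        6.0000e-03]), array([ 0.5636, -0.0208,  0.297 ]))
```

```bash
python3 -m jog '[0,-2,40,0,0,0, 0,-2,70,0,0,0, 0,-2,88,0,0,0, 0,-2,98,0,0,0, 0,-2,98,0,0,0, 0,-2,98,0,0,0]' 32 && python3 -m jog '[0,0,0,0,0,0, 0,0,0,0,0,0, 0,0,0,0,0,0, 0,0,0,0,0,0, 0,0,0,0,0,0]' 5
```

```text
t: 22.35
tcp_pos: [0.5644, -0.0221, 0.3001]
tool_rot: [[-0.951, 0.31, 0.001], [0.31, 0.951, -0.0], [-0.001, -0.0, -1.0]]
force: [-0.2, -0.0, 0.6]
finger_gap: 0.032
grasp_force: 0.0
t: 22.98
tcp_pos: [0.5644, -0.0221, 0.3001]
tool_rot: [[-0.951, 0.31, 0.001], [0.31, 0.951, -0.0], [-0.001, 0.0, -1.0]]
force: [-0.5, 2.5, 6.2]
finger_gap: 0.0097
grasp_force: 58.6
```

```bash
python3 -m jog '[0,7.4,5.1,0,0,0, 0,17.2,12.5,0,0,0, 0,26.6,20.3,0,0,0, 0,35.6,28.6,0,0,0, 0,44.2,37.4,0,0,0, 0,52.3,46.6,0,0,0, 0,59.9,56.1,0,0,0, 0,67.1,66.1,0,0,0, 0,73.8,76.3,0,0,0, 0,79.9,86.9,0,0,0, 0,85.5,97.8,0,0,0, 0,90.6,109,0,0,0]'
```

```text
t: 24.48
tcp_pos: [0.5929, 0.0642, 0.1901]
tool_rot: [[-0.951, 0.31, 0.001], [0.31, 0.951, 0.0], [-0.001, 0.001, -1.0]]
force: [3.4, 1.7, 5.8]
finger_gap: 0.0099
grasp_force: 63.2
```

```bash
python3 -m jog '[0,4.5,11.4,0,0,0, 0,8.4,23,0,0,0, 0,11.7,34.8,0,0,0, 0,14.4,46.7,0,0,0, 0,16.6,58.8,0,0,0, 0,17.4,64.8,0,0,0, 0,18.1,70.9,0,0,0, 0,18.7,75,0,0,0, 0,18.7,78.3,0,0,0, 0,18.7,78.3,0,0,0]'
```

```text
t: 25.72
tcp_pos: [0.5991, 0.0828, 0.1114]
tool_rot: [[-0.951, 0.309, 0.002], [0.309, 0.951, 0.002], [-0.001, 0.002, -1.0]]
force: [6.9, 6.1, -1.3]
finger_gap: 0.01
grasp_force: 65.5
```

```bash
python3 -c "
from h import *
v=np.load('box.npy');R,t=boxT(*v); s=observe()
im,d=capture('side'); q=(cloud('side',d)-t)@R
m=(d>0)&(abs(q[...,1])<.12)&(q[...,0]>-.09)&(q[...,0]<.09)&(q[...,2]>.1)&(q[...,2]<.19)
p=np.polyfit(q[m][:,0],q[m][:,2],1); print(m.sum(),'lid',np.arctan(-p[0])); print((np.array(s['tcp_pos'])-t)@R,s['wrist_torque'])"
```

```text
7584 lid 0.07846853630298158
[-0.14558656  0.00218043  0.11144271] [ 0.68772069 -1.34936353 -0.08271865]
```

```bash
python3 -m jog '[0,0.2,2,0,0,0, 0,0.3,4,0,0,0, 0,0.4,6,0,0,0, 0,0.5,8,0,0,0, 0,0.6,10,0,0,0, 0,0.7,12,0,0,0, 0,0.8,13.5,0,0,0, 0,0.8,15,0,0,0, 0,0.8,16.5,0,0,0, 0,0.8,18,0,0,0, 0,0.8,18,0,0,0]' && python3 -m jog '[0,0,1,0,0,0, 0,0,2,0,0,0, 0,0,3,0,0,0, 0,0,4,0,0,0, 0,0,4,0,0,0]'
```

```text
t: 27.15
tcp_pos: [0.5994, 0.0837, 0.0937]
tool_rot: [[-0.951, 0.309, 0.002], [0.309, 0.951, 0.002], [-0.002, 0.002, -1.0]]
force: [6.7, 5.4, 0.1]
finger_gap: 0.0093
grasp_force: 66.6
t: 27.78
tcp_pos: [0.5995, 0.0837, 0.0913]
tool_rot: [[-0.951, 0.309, 0.003], [0.309, 0.951, 0.001], [-0.003, 0.002, -1.0]]
force: [1.1, 4.2, 17.8]
finger_gap: 0.0098
grasp_force: 68.5
```

```bash
python3 -m jog '[0,0,-1,0,0,0, 0,0,-1,0,0,0, 0,0,-1,0,0,0, 0,0,-1,0,0,0, 0,0,-1,0,0,0]' 30 && python3 -m jog '[0,0,-10,0,0,0, 0,0,-30,0,0,0, 0,0,-70,0,0,0, 0,0,-120,0,0,0, 0,0,-170,0,0,0, 0,0,-200,0,0,0, 0,0,-200,0,0,0]'
python3 - <<'E'
from h import *
v=np.load("box.npy");R,t=boxT(*v)
im,d=capture("side"); q=(cloud("side",d)-t)@R
m=(d>0)&(abs(q[...,1])<.12)&(q[...,0]>-.09)&(q[...,0]<.09)&(q[...,2]>.1)&(q[...,2]<.19)
p=np.polyfit(q[m][:,0],q[m][:,2],1); print(m.sum(),"lid",np.arctan(-p[0]))
z=np.load("side.npz"); q=(cloud("side",z["d"])-t)@R; dd=z["d"]
m=(dd>0)&(abs(q[...,1])<.12)&(q[...,0]>-.09)&(q[...,0]<.09)&(q[...,2]>.1)&(q[...,2]<.19)
p=np.polyfit(q[m][:,0],q[m][:,2],1); print("initial lid",np.arctan(-p[0]))
i2,d2=capture("scene")
cv2.imwrite("pics/h.png",cv2.resize(np.hstack([i2,im]),(800,300))[...,::-1])
E
```

```text
t: 28.4
tcp_pos: [0.5977, 0.082, 0.0907]
tool_rot: [[-0.951, 0.31, -0.001], [0.31, 0.951, -0.001], [0.001, -0.001, -1.0]]
force: [-0.0, 0.7, 0.7]
finger_gap: 0.0302
grasp_force: 0.0
t: 29.28
tcp_pos: [0.599, 0.0825, 0.2942]
tool_rot: [[-0.951, 0.31, 0.005], [0.31, 0.951, 0.0], [-0.004, 0.002, -1.0]]
force: [0.6, 0.1, -0.1]
finger_gap: 0.0297
grasp_force: 0.0
6973 lid -0.0002972847761984752
initial lid -0.0002950837237330453
```

View pics/h.png

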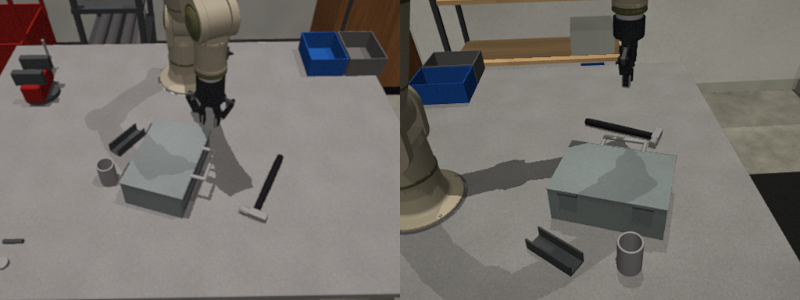

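The lid is fully shut, at the same angle as at the start. The gripper is clear, and the hammer, tube and channel haven't moved.

```bash
python3 -c "
from bench import *; print(job_done())"
```

```text
the job is handed in; nothing more can be done
None
```

The job is done and handed in: I raised the lid until the stay locked, let it stand open on the stay alone, then unlocked the stay and lowered the lid gently until it was fully shut, leaving the other things where they were.

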